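# Present a vial rack to the code reader

### The job

Switch the bench code reader on with its round power key, then press the long bar key to set it to the small rack size; press the keys one at a time, let each come back up, and leave the square key alone. Then pick up the aluminium vial rack, set it down flat on the reader's glass without dropping it, with one of its long sides along the rear fence (either way round), and slide it into the corner so that it touches the rear fence and the left fence at once. The reader has no clamp, so finish while still holding the rack pressed against both fences; do not disturb the glassware, dishes or plant around it.

Things in the scene. Friction and masses are not known exactly. Their poses are not given: they have to be found in the camera images.
- reader: bench code reader: fixed white box 250 (x) x 200 (y) x 70 mm high, flat level top with three keys along its front and a dark glass window flush behind them. Origin: centre of its underside, on the bench; x from its front to its rear, y to its left, z up. Turned up to 0.25 rad. The free flat area for the rack is x = -50 to +105, y = -95 to +80 mm
- corner (a point): the point on the reader's flat top (70 mm above the bench) where the inner faces of the two fences meet, at x = +105, y = +80 mm of the reader; its axes are those of the reader. The rack belongs on its -x, -y side
- fence_rear: rear fence: plain aluminium bar 10 mm thick (x), 170 mm long (y), standing 12 mm above the reader's top. Origin: centre of its underside; axes as the reader. The rack touches its front (-x) face, 5 mm from the origin
- fence_left: left fence: plain aluminium bar 125 mm long (x), 10 mm thick (y), standing 12 mm above the reader's top. Origin: centre of its underside; axes as the reader. The rack touches its right (-y) face, 5 mm from the origin
- power_key_top (a point): centre of the top face of the power key, the round one (22 mm across), the left one (towards the reader's +y) of the three black keys along the reader's front; it stands 9 mm above the reader's top, at x = -92, y = +60 mm of the reader
- bar_key_top (a point): centre of the top face of the bar key, the long rectangular one (14 mm in x, 32 mm in y), in the middle of the three; it stands 9 mm above the reader's top, at x = -92, y = 0 of the reader
- square_key_top (a point): centre of the top face of the square key (16 x 16 mm), the right one of the three, at x = -92, y = -60 mm of the reader; sets another rack size, leave it alone
- power_key (a joint): how far the power key is pressed down, m: 0 up, 0.005 fully down. A spring key: about 2 N to start it, 5 N fully down; it counts as pressed from 0.0035 and comes back up by itself
- bar_key (a joint): the same for the bar key
- square_key (a joint): the same for the square key
- rack: vial rack: aluminium block 62 (x) x 98 (y) x 40 mm high, about 0.5 kg, with 3 x 5 round holes, seven holding amber vials whose caps rise to 62 mm, clear of the outer 7 mm of the top. Origin: centre of its underside; y along its long sides. Slides smoothly on the reader. Stands on the bench beside the reader, turned up to 0.6 rad. Grip across the 62 mm width with fingertips high enough to pass over the 12 mm fences
- flask: bystander: empty conical glass flask, 83 mm across, 135 mm high; origin: centre of its underside
- petri_dishes: bystander: two stacked clear culture dishes, 91 mm across, 31 mm high; origin: centre of the underside
- seedling: bystander: seedling in a grey plastic pot 70 mm across, 68 mm high, leaves to about 130 mm; origin: centre of its underside

How it is judged:
On the way, in this order (a step that is already met when the one before it is completed fails the run):
1. the round power key is pressed (value of joint power_key above 0.0035 m and value of joint each of bar_key, square_key below 0.0015 m), for 0.05 s.
2. with the power key up again, the bar key is pressed (value of joint bar_key above 0.0035 m and value of joint each of power_key, square_key below 0.0015 m), for 0.05 s.
3. with the keys up, the rack is lifted off the bench and over the height of the reader's top (height (world z) of rack above 0.07 m and value of joint each of bar_key, power_key below 0.0015 m and contact force between the fingers and rack above 0.5 N), for 0.1 s.
4. the rack stands flat on the glass, pressed by the fingers against both fences (contact force between rack and fence_rear above 1 N and contact force between rack and fence_left above 1 N and angle between the y axis of rack and the y axis of reader, either way round below 0.04 rad and angle between rack's own z axis and vertical below 0.04 rad and x of rack in the frame of corner between -0.034 and -0.028 m and y of rack in the frame of corner between -0.052 and -0.046 m and z of rack in the frame of corner between -0.003 and 0.003 m and contact force between the fingers and rack above 0.5 N), for 0.5 s.
At the end, for the whole second after the job is handed in: rack flat on the reader's top, long side along the rear fence (0.04 rad), in the corner within 3 mm, pressed over 1 N on each of the two fences, at rest, fingers still holding it (over 0.5 N); all keys up; bystanders upright and within 30 mm of their places (all of step 4 and linear speed of rack below 0.01 m/s and value of joint each of power_key, bar_key, square_key below 0.0015 m and distance of each of flask, petri_dishes, seedling from where it was at the start of the episode below 0.03 m and angle between each of flask, petri_dishes, seedling's own z axis and vertical below 0.3 rad); the arm keeps its last pose, push and grip.
It fails at once if the square key is pressed (more than 2 mm) (value of joint square_key above 0.002 m).
It fails at once if power key and bar key pressed together (both more than 2 mm) (value of joint each of power_key, bar_key above 0.002 m).
It fails at once if the rack is let go more than 10 mm above the reader's glass (z of rack in the frame of corner above 0.01 m and contact force between the fingers and rack below 0.05 N).
It fails at once if a bystander is shoved (30 mm) or tipped (0.3 rad) (distance of any of flask, petri_dishes, seedling from where it was at the start of the episode above 0.03 m or angle between any of flask, petri_dishes, seedling's own z axis and vertical above 0.3 rad).
It also fails if it takes over 64 s, if anything falls off the work surface, if the arm or the gripper's body presses on something with over 40 N, if the wrist force passes 120 N, or if a joint passes its speed limit or range.

### The arm

A 6-joint arm with a two-finger parallel gripper is mounted at the origin on the work surface. World frame = base frame: x ahead of the robot, y to its left, z up, the work surface at z = 0. Lengths are in m, angles in rad, forces in N, time in s.
With the tool pointing down it reaches from about 0.275 to 0.85 m from the base axis. Payload 19 kg.
Tool frame: the origin (TCP) lies midway between the tips of the shut fingers; the grasp point (between the pads) lies 19 mm behind it; z points along the fingers, y is the direction in which the jaws open and shut (so a half turn about z gives the same grasp; the last joint's range is limited). The gripper opens to 85 mm and grips with 20 to 120 N. Pads are 22 mm wide; open, the fingers measure 114 mm over their backs; the gripper's body (76 mm by 85 mm) begins 54 mm behind the grasp point. The pads swing forward as they close: fully open they stand 13 mm farther back than shut.
Start: joints at [-1.308, 0.15, 1.437, -0, 1.554, -0.134], TCP at [0.222, -0.53, 0.231] pointing down, gripper open.
Joint ranges: [-2.8, 2.8], [-0.68, 2.1], [0.12, 2.68], [-1.39, 4.53], [0.16, 2.79], [-2.81, 2.81]. Speed limits (rad/s): [1.89, 1.89, 2.22, 3.01, 3.01, 3.01].

### API

Orientations are given as a unit quaternion [w, x, y, z].
In Python, from cell import bot gives the robot as it stands. The module is installed in compiled form; this text tells all that it offers.
- The arm moves only by the tool carry_out, never from a script. Its argument "series" is a list of rows, each a list of 6 numbers: the shift along the tool's x, y, z in m, then the turn, a rotation vector about the tool's x, y, z in units of 6 degrees (1.0 is 6 degrees). A call has 1 to 10 rows; each row shifts and turns the commanded pose from where the row before left it, along the tool's axes as they then stand; what a row does not reach is not made up. A row lasts 1/8 s, in which the tool goes at most 62.5 mm and 10.7 degrees, less where a joint would pass 70% of its speed; a pose out of reach is approached as far as the arm can. A call with a gripper value outside its range is refused whole. "hand" is the opening, from 0 (shut) to 1 (fully open), set as the call begins (left out, the last holds). The fingers move at their own pace and stop on an object; the grip force is fixed at half the most. Time passes only in rows, so rows that do not move let the fingers close. It gives the time, the measured TCP pose, the force and the opening at its end, in the units of the state.
- bot.observe(): the state, without advancing time (a new reading comes with each control period).
- bot.camera(name): name is "side" or "top" or "wrist"; returns a dict with "image" (480x640x3 uint8, red, green, blue), "fx", "fy", "cx", "cy" (pixels), "k1" (the pictures are not rectified: a ray, as slopes to the right and down, at radius r is drawn at 1 + k1 r^2 times it, then the intrinsics apply), "cam_to_world" (4x4, takes a point from camera to world coordinates); the wrist camera has in their place "mount" (4x4, takes a point from camera to tool coordinates, whose origin is the TCP and whose axes are the flange's). Camera axes: x right, y down, z forward; pixel columns grow to the right and rows downward; lengths in m; the calibration is good to about 2 mm. A picture is of the moment at which its call begins: read the wrist's pose just before it. There is no depth.
- bot.sign_off(): hands the job in, once; it reports no verdict.
The state is a dict: "time_s": time; "joints": joint angles; "qd": joint speeds; "joint_efforts": joint torques, N m; "tcp_pos": TCP position; "eef_rot": TCP orientation; "force": force on the tool from outside, world axes, zero at the start; "moment": the same for the moment, N m; "finger_gap": finger opening in m.
Only numpy, scipy, OpenCV 4.12 (cv2) and the standard library are available. Lean on these libraries where they do the work, as an engineer would, in place of code of your own. Each camera call takes 0.05 s, during which the arm holds its last target.

## Working session

There is one attempt and no reset: what is moved stays moved. The work goes in short steps, Python scripts to look and compute and a tool call to move; the robot and the scene stay as the last step left them, time stands still between calls to the robot, and variables do not carry over. Pictures are saved under pics/ and viewed, and the job is handed in when it is done.

Besides the shell and the picture viewer there is one more tool, called after "Call:" in YAML: its name, and indented under it one key for each argument. carry_out: Moves the arm, as the interface text tells. Its arguments: {"type":"object","properties":{"series":{"type":"array","items":{"type":"array","items":{"type":"number"}}},"hand":{"type":"number"}},"required":["series"]}

```bash
mkdir -p pics; python3 - <<'E'
from cell import bot
import cv2
s=bot.observe()
print({k:s[k] for k in s})
for n in ["side","top","wrist"]:
    c=bot.camera(n)
    cv2.imwrite(f"pics/{n}0.png",c["image"][:,:,::-1])
    print(n,{k:(v.tolist() if hasattr(v,'tolist') else v) for k,v in c.items() if k!="image"})
E
```

```text
{'time_s': 0.0, 'joints': array([-1.30802118e+00,  1.51024507e-01,  1.43802004e+00,  2.42188241e-05,
        1.55381429e+00, -1.33983483e-01]), 'qd': array([-0.00024672,  0.00145262,  0.00096902,  0.00061496,  0.00148554,
       -0.0012847 ]), 'joint_efforts': array([ 1.63327945e-04, -7.13051319e+01, -5.70870960e+01, -1.33628914e-04,
        8.85955902e-03, -1.77316881e-06]), 'tcp_pos': array([ 0.2221314, -0.5300958,  0.230659 ]), 'eef_rot': array([-6.32559012e-04,  9.80387116e-01,  1.97080444e-01, -2.86578833e-05]), 'force': array([ 0.2963199 , -0.30837458, -0.58624261]), 'moment': array([-0.08337609,  0.01053319, -0.00155194]), 'finger_gap': 0.08516915131178039}
side {'fx': 564.628899209145, 'fy': 564.628899209145, 'cx': 315.18786647781707, 'cy': 239.1741086935019, 'k1': -0.0886682550781636, 'cam_to_world': [[-0.9496713790462294, -0.1861294416916204, 0.2519525803717806, 0.24438140273105824], [-0.31305074499065555, 0.5353967747053743, -0.7844421742205592, 1.1507662323358008], [0.01111318501728565, -0.8238362243617651, -0.5667189537576128, 0.9182472484859685], [0.0, 0.0, 0.0, 1.0]]}

[... 179 characters left out ...]
64642794622468, 0.08300031856205037, 0.494146645198746], [-0.9999143951033763, 0.012893859065141271, -0.002225053585275181, 0.01284514802316515], [0.0011469920077152123, -0.08302221482346411, -0.9965470366496209, 1.536568146877022], [0.0, 0.0, 0.0, 1.0]]}
wrist {'fx': 353.52195050028473, 'fy': 353.52195050028473, 'cx': 315.1137767693848, 'cy': 242.6030117635371, 'k1': -0.05660557261310637, 'mount': [[0.00025673382423565047, -0.9626616862565541, -0.27070724390276363, 0.06830042628166715], [0.9999999659953233, 0.00023475104326354927, 0.00011358388458195024, -0.00044845399357895666], [-4.5794045938081215e-05, -0.2707072638582766, 0.9626617137900882, -0.14320097539081533], [0.0, 0.0, 0.0, 1.0]]}
```

View pics/top0.png

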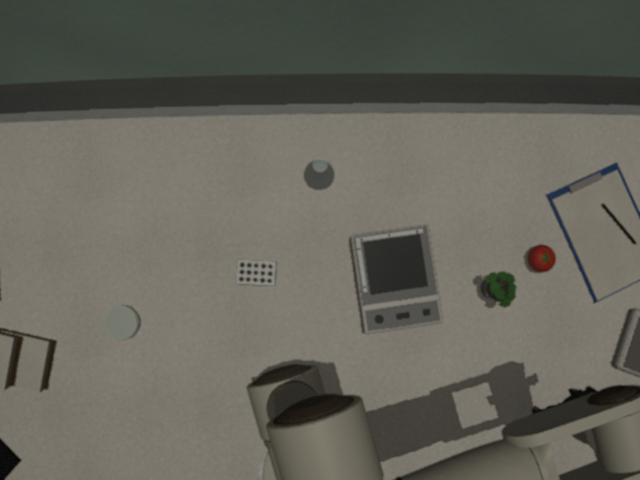

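View pics/side0.png

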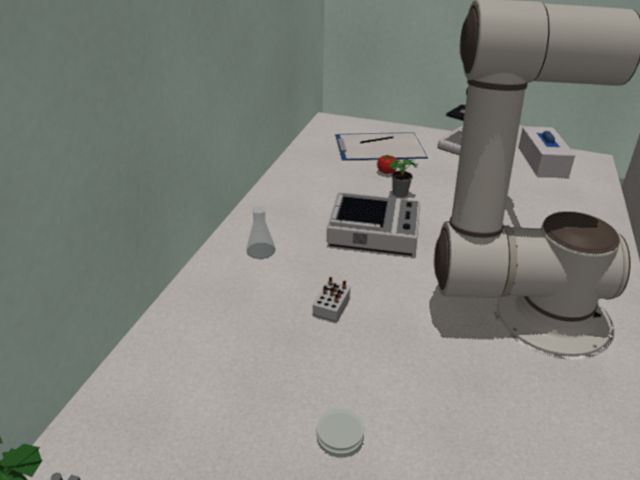

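The top view shows the reader at about (397,280), keys at (379,319), (402,316), (427,312), and the rack at (257,272). Next I zoom in for precise points.

```bash
cat > h.py <<'E'
import numpy as np, cv2
from scipy.spatial.transform import Rotation as R
from scipy.optimize import least_squares
def proj(c,P,T=None):
    T=c["cam_to_world"] if T is None else T
    P=np.atleast_2d(P); p=(P-T[:3,3])@T[:3,:3]
    s=p[:,:2]/p[:,2:]; r2=(s**2).sum(1,keepdims=True); s=s*(1+c["k1"]*r2)
    return s*[c["fx"],c["fy"]]+[c["cx"],c["cy"]]
def unproj(c,uv,z,T=None):
    T=c["cam_to_world"] if T is None else T
    uv=np.atleast_2d(uv); d=(uv-[c["cx"],c["cy"]])/[c["fx"],c["fy"]]; s=d.copy()
    for _ in range(20): s=d/(1+c["k1"]*(s**2).sum(1,keepdims=True))
    v=np.c_[s,np.ones(len(s))]@T[:3,:3].T
    o=T[:3,3]; t=(z-o[2])/v[:,2:]; return o+t*v
def wristT(c,s):
    w,x,y,z=s["eef_rot"]; T=np.eye(4); T[:3,:3]=R.from_quat([x,y,z,w]).as_matrix(); T[:3,3]=s["tcp_pos"]
    return T@c["mount"]
def body(p,P): # p = x,y,yaw
    P=np.atleast_2d(P); c,s=np.cos(p[2]),np.sin(p[2])
    return np.c_[p[0]+c*P[:,0]-s*P[:,1],p[1]+s*P[:,0]+c*P[:,1],P[:,2]]
def inv(p,P):
    P=np.atleast_2d(P); c,s=np.cos(p[2]),np.sin(p[2]); d=P[:,:2]-p[:2]
    return np.c_[c*d[:,0]+s*d[:,1],-s*d[:,0]+c*d[:,1]]
def fit(obs,p0): # obs list of (cam,T,P,uv)
    f=lambda p: np.concatenate([(proj(c,body(p,P),T)-uv).ravel() for c,T,P,uv in obs])
    r=least_squares(f,p0); return r.x,f(r.x)
E
python3 - <<'E'
import cv2
for n,(x,y,w,h),o in [("top",(340,215,110,130),"a"),("top",(225,250,64,48),"b"),("side",(310,180,120,90),"c"),("side",(300,265,64,64),"d")]:
    i=cv2.imread(f"pics/{n}0.png")[y:y+h,x:x+w]; k=min(800//w,600//h)
    i=cv2.resize(i,None,fx=k,fy=k,interpolation=cv2.INTER_CUBIC)
    i=cv2.convertScaleAbs(i,alpha=1.5)
    for g in range(0,w,10):
        cv2.putText(i,str(x+g),(g*k,10),0,.35,(0,255,255),1); cv2.line(i,(g*k,0),(g*k,h*k),(0,255,255) ,1) if g%20==0 else 0
    for g in range(0,h,10):
        cv2.putText(i,str(y+g),(0,g*k+10),0,.35,(0,255,255),1); cv2.line(i,(0,g*k),(w*k,g*k),(0,255,255),1) if g%20==0 else 0
    cv2.imwrite(f"pics/z_{o}.png",i); print(o,k,i.shape)
E
```

```text
a 4 (520, 440, 3)
b 12 (576, 768, 3)
c 6 (540, 720, 3)
d 9 (576, 576, 3)
```

View pics/z_a.png

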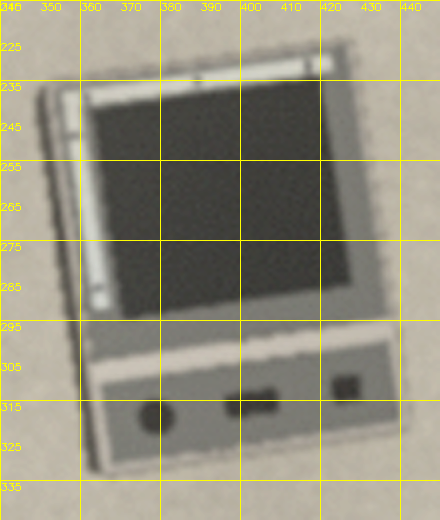

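View pics/z_b.png

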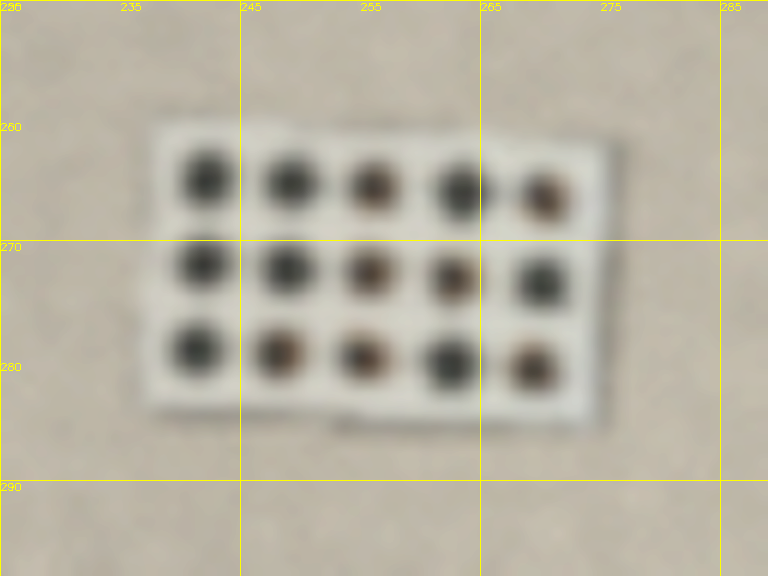

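View pics/z_c.png

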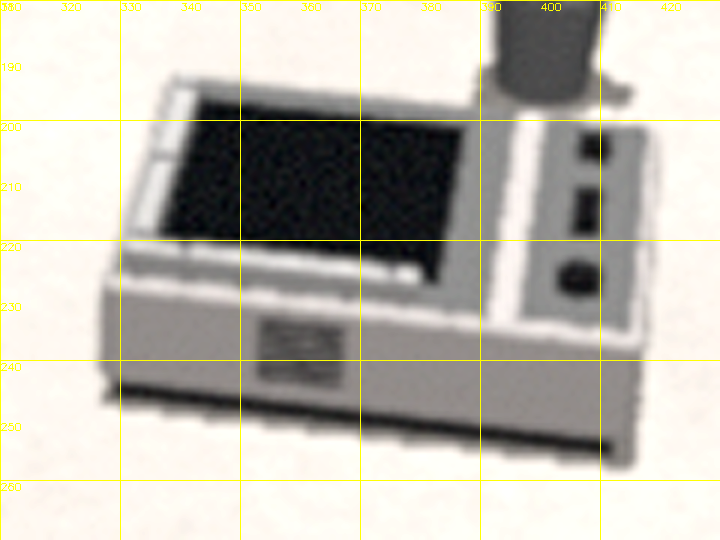

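View pics/z_d.png

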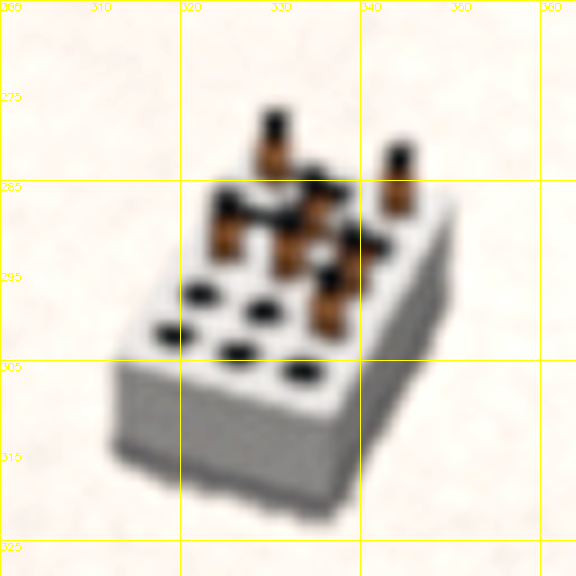

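```bash
cat > m.py <<'E'
from cell import bot
from h import *
ct=bot.camera("top"); cs=bot.camera("side")
K=np.array([[-.092,.06,.079],[-.092,0,.079],[-.092,-.06,.079]])
ut=np.array([[379,319],[402.7,315.7],[426.4,312]])-.3
us=np.array([[406.5,226.2],[407.8,215.3],[409,204.5]])-.4
C=np.array([[-.125,.1,.07],[.125,.1,.07]]); uc=np.array([[416.7,237.5],[327.5,227]])
obs=[(ct,None,K,ut),(cs,None,K,us),(cs,None,C,uc)]
for o in (obs,obs[:1],obs[1:]):
    p,r=fit(o,[.45,-.15,.1]); print("reader",p.round(4),r.round(1))
rd,_=fit(obs,[.45,-.15,.1])
Q=np.array([[.031,.049,.04],[.031,-.049,.04],[-.031,-.049,.04],[-.031,.049,.04]])
ur=np.array([[237.9,260],[275.9,261.8],[274.9,285.3],[237.2,283.6]])-.4
us=np.array([[348.5,287],[337,310.5],[313,304.8]])-.4 # rear? 
rk,r=fit([(ct,None,Q,ur)],[.43,.1,0]); print("rack",rk.round(4),r.round(1), proj(cs,body(rk,Q)).round(1).tolist())
np.save("rd.npy",rd); np.save("rk.npy",rk)
print("keys",body(rd,K).round(4).tolist())
E
python3 m.py
```

```text
reader [ 0.5028 -0.2085  0.137 ] [-1.1  0.7 -0.9  0.3 -0.9  0.2  0.4 -1.5  0.1 -1.9 -0.1 -1.8  1.  -1.1
 -1.5 -0.7]
reader [ 0.5038 -0.212   0.126 ] [-0.2  0.1  0.  -0.1  0.1  0. ]
reader [ 0.501  -0.2026  0.1247] [ 0.3 -0.1  0.3 -0.6  0.3 -0.5  0.8  0.4 -1.8  0.2]
rack [ 0.5246  0.1405 -0.0536] [-0.1 -0.3  0.3 -0.5  0.3  0.4 -0.5  0.4] [[312.5, 302.5], [327.0, 278.5], [350.6, 284.4], [337.3, 309.0]]
keys [[0.4034, -0.1616, 0.079], [0.4116, -0.221, 0.079], [0.4198, -0.2805, 0.079]]
```

Call:
carry_out:
  series:
    - [0.03, -0.0265, 0, 0, 0, 0]
    - [0.03, -0.0265, 0, 0, 0, 0]
    - [0.03, -0.0265, 0, 0, 0, 0]
    - [0.03, -0.0265, 0, 0, 0, 0]
    - [0.03, -0.0265, 0, 0, 0, 0]
    - [0.03, -0.0265, 0, 0, 0, 0]
    - [0.03, -0.0265, 0, 0, 0, 0]
    - [0.03, -0.0265, 0, 0, 0, 0]
    - [0.03, -0.0265, 0, 0, 0, 0]
    - [0.03, -0.0265, 0, 0, 0, 0]
  hand: 0

```text
time_s: 1.5
tcp_pos: [0.3968, -0.1687, 0.2314]
eef_rot: [0.0, 0.98, 0.197, 0.0]
force: [-0.2, 0.1, -0.5]
finger_gap: 0.0
```

Call:
carry_out:
  series:
    - [0, 0, 0, 0, 0, -1.24]
    - [0, 0, 0, 0, 0, -1.24]
    - [0, 0, 0, 0, 0, -1.24]
    - [0, 0, 0, 0, 0, -1.24]
    - [0, 0, 0, 0, 0, -1.24]
    - [0, 0, 0, 0, 0, -1.24]
    - [0, 0, 0, 0, 0, -1.24]
    - [0, 0, 0, 0, 0, -1.24]
    - [0, 0, 0, 0, 0, -1.24]
    - [0, 0, 0, 0, 0, -1.24]

```text
time_s: 2.75
tcp_pos: [0.3964, -0.1699, 0.2313]
eef_rot: [-0.0, 0.66, 0.751, 0.0]
force: [0.0, -0.0, -0.5]
finger_gap: 0.0001
```

```bash
python3 - <<'E'
from cell import bot
from h import *
import pickle
s=bot.observe(); c=bot.camera("wrist"); c["T"]=wristT(c,s)
pickle.dump(c,open("w1.pkl","wb"))
cv2.imwrite("pics/w1.png",c["image"][:,:,::-1])
print(s["time_s"],s["tcp_pos"],s["eef_rot"],s["force"],s["finger_gap"],s["joints"].round(2))
E
```

```text
2.75 [ 0.39640374 -0.16993603  0.23128079] [-7.02586246e-05  6.60145921e-01  7.51137376e-01  6.29981859e-06] [ 0.03864059 -0.00933557 -0.46817526] 0.00013341062767665583 [-0.58 -0.16  1.74  0.    1.55 -0.71]
```

View pics/w1.png

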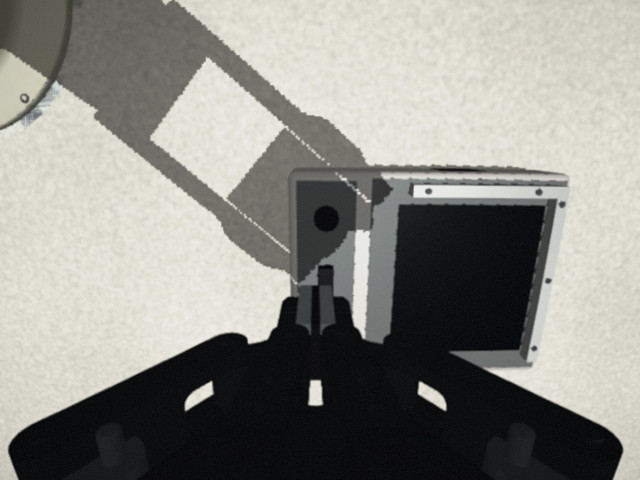

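The wrist view shows the power key at (326,218), the bar key partly hidden by the fingers at (326,272), the left fence along row ~192 and the rear fence from (560,200) down to (533,360). I'll zoom in.

```bash
python3 - <<'E'
import cv2
i=cv2.imread("pics/w1.png")
for (x,y,w,h),o in [((280,160,100,120),"e"),((390,160,190,140),"f"),((500,280,80,100),"g")]:
    j=i[y:y+h,x:x+w]; k=min(800//w,600//h)
    j=cv2.resize(j,None,fx=k,fy=k,interpolation=cv2.INTER_CUBIC)
    for g in range(0,w,20):
        cv2.putText(j,str(x+g),(g*k,10),0,.35,(0,0,255),1); cv2.line(j,(g*k,0),(g*k,h*k),(0,255,255) ,1)
    for g in range(0,h,20):
        cv2.putText(j,str(y+g),(0,g*k+10),0,.35,(0,0,255),1); cv2.line(j,(0,g*k),(w*k,g*k),(0,255,255),1)
    cv2.imwrite(f"pics/z_{o}.png",j); print(k)
E
```

```text
5
4
6
```

View pics/z_e.png

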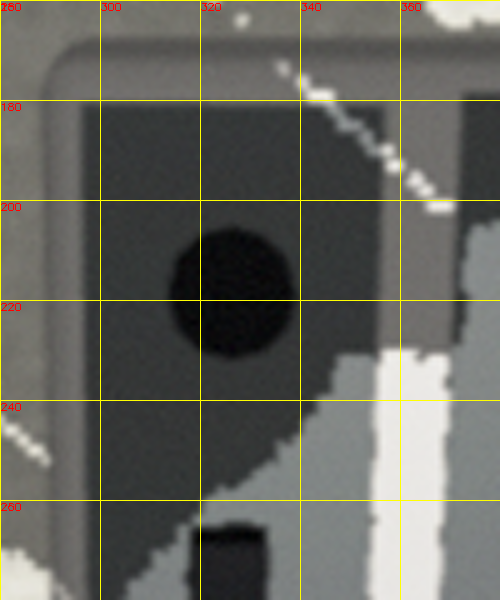

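View pics/z_f.png

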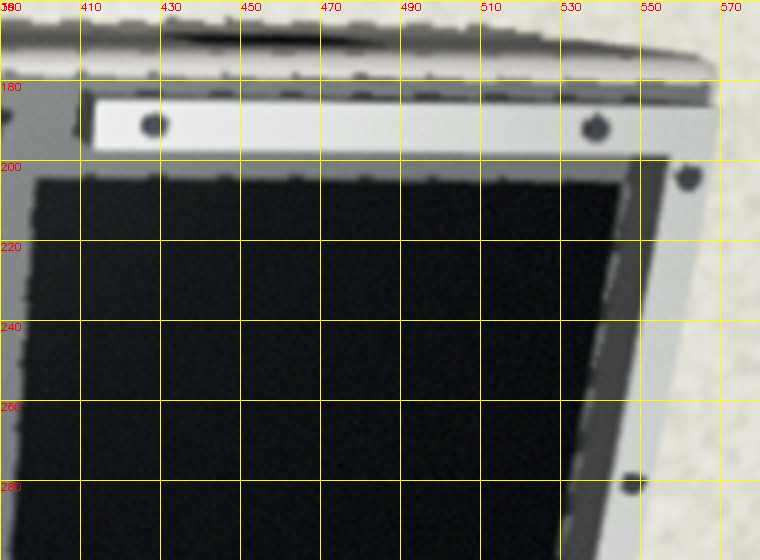

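View pics/z_g.png

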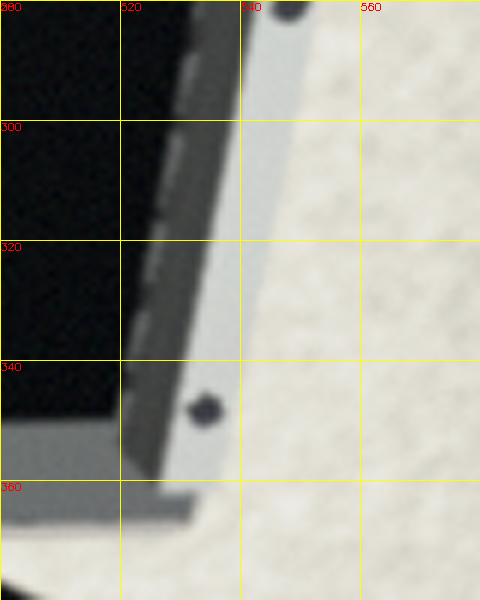

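```bash
python3 - <<'E'
from h import *
import pickle
c=pickle.load(open("w1.pkl","rb")); T=c["T"]
P=np.array([[-.092,.06,.079],[.105,.08,.082]]); uv=np.array([[326.6,218.6],[557,198.8]])-.4
rd,r=fit([(c,T,P,uv)],np.load("rd.npy")); print(rd.round(4),r.round(2))
E2=unproj(c,np.array([[413.3,197.8],[526.7,362],[557,198.8]])-.4,.082,T); print("ends in reader",inv(rd,E2).round(4).tolist())
v=E2[2]-E2[1]; print("yaw rear fence",np.arctan2(-v[0],v[1])); v=E2[2]-E2[0]; print("yaw left fence",np.arctan2(v[1],v[0]))
K=np.array([[-.092,.06,.079],[-.092,0,.079],[-.092,-.06,.079],[.105,.08,.07]]); print(body(rd,K).round(4).tolist())
np.save("rd1.npy",rd)
E
```

```text
[ 0.5027 -0.2098  0.1214] [-0.3   0.03  0.32  0.03]
ends in reader [[-0.0198, 0.079], [0.1065, -0.08], [0.1047, 0.08]]
yaw rear fence 0.13240987405527968
yaw left fence 0.12972860614489548
[[0.4041, -0.1614, 0.079], [0.4114, -0.221, 0.079], [0.4187, -0.2805, 0.079], [0.5973, -0.1177, 0.07]]
```

Call:
carry_out:
  series:
    - [0.0074, 0.0087, 0.03, 0, 0, 0]
    - [0, 0, 0.05, 0, 0, 0]
    - [0, 0, 0.05, 0, 0, 0]
    - [0, 0, 0.012, 0, 0, 0]
    - [0, 0, 0, 0, 0, 0]
    - [0, 0, 0, 0, 0, 0]

```text
time_s: 3.55
tcp_pos: [0.4051, -0.1621, 0.0912]
eef_rot: [0.001, 0.662, 0.75, 0.0]
force: [-0.6, 0.1, 0.1]
finger_gap: 0.0004
```

Call:
carry_out:
  series:
    - [0, 0, 0.006, 0, 0, 0]
    - [0, 0, 0.006, 0, 0, 0]
    - [0, 0, 0.0015, 0, 0, 0]
    - [0, 0, 0.0015, 0, 0, 0]
    - [0, 0, 0, 0, 0, 0]
    - [0, 0, 0, 0, 0, 0]

```text
time_s: 4.3
tcp_pos: [0.4043, -0.1616, 0.0745]
eef_rot: [0.0, 0.662, 0.75, 0.0]
force: [1.8, -1.1, 4.7]
finger_gap: 0.0
```

Call:
carry_out:
  series:
    - [0, 0, 0.001, 0, 0, 0]
    - [0, 0, 0, 0, 0, 0]

```text
time_s: 4.55
tcp_pos: [0.4044, -0.1616, 0.0739]
eef_rot: [0.0, 0.662, 0.75, 0.0]
force: [-1.5, 0.3, 14.1]
finger_gap: -0.0001
```

Call:
carry_out:
  series:
    - [0, 0, -0.01, 0, 0, 0]
    - [0, 0, -0.02, 0, 0, 0]
    - [-0.03, 0, 0, 0, 0, 0]
    - [-0.0301, -0.0007, 0, 0, 0, 0]
    - [0, 0, 0.014, 0, 0, 0]
    - [0, 0, 0, 0, 0, 0]

```text
time_s: 5.3
tcp_pos: [0.4101, -0.2203, 0.0879]
eef_rot: [-0.002, 0.662, 0.75, 0.0]
force: [-0.3, 0.4, -0.0]
finger_gap: -0.0002
```

Call:
carry_out:
  series:
    - [0, 0.001, 0.006, 0, 0, 0]
    - [0, 0, 0.005, 0, 0, 0]
    - [0, 0, 0.0025, 0, 0, 0]
    - [0, 0, 0.001, 0, 0, 0]
    - [0, 0, 0.0005, 0, 0, 0]
    - [0, 0, 0, 0, 0, 0]

```text
time_s: 6.05
tcp_pos: [0.412, -0.2211, 0.0744]
eef_rot: [0.0, 0.662, 0.75, 0.0]
force: [0.6, 3.2, 3.8]
finger_gap: 0.0
```

Call:
carry_out:
  series:
    - [0, 0, 0.001, 0, 0, 0]
    - [0, 0, 0, 0, 0, 0]

```text
time_s: 6.3
tcp_pos: [0.4121, -0.2212, 0.0739]
eef_rot: [0.0, 0.662, 0.75, 0.0]
force: [-3.1, 6.0, 14.4]
finger_gap: 0.0004
```

Call:
carry_out:
  series:
    - [0, 0, -0.02, 0, 0, 0]
    - [0, 0, -0.05, 0, 0, 0]
    - [0, 0, -0.06, 0, 0, 0]
    - [0.045, 0.015, -0.03, 0, 0, 0]
    - [0.05, 0.015, 0, 0, 0, 0]
    - [0.05, 0.015, 0, 0, 0, 0]
    - [0.05, 0.015, 0, 0, 0, 0]
    - [0.05, 0.015, 0, 0, 0, 0]
    - [0.05, 0.015, 0, 0, 0, 0]
    - [0, 0, 0, 0, 0, 0.8]
  hand: 1

```text
time_s: 7.55
tcp_pos: [0.4647, 0.0855, 0.233]
eef_rot: [-0.0, 0.692, 0.722, -0.0]
force: [-0.4, -0.3, -1.1]
finger_gap: 0.0856
```

```bash
python3 - <<'E'
from cell import bot
from h import *
import pickle
s=bot.observe(); c=bot.camera("wrist"); c["T"]=wristT(c,s)
pickle.dump(c,open("w2.pkl","wb"))
cv2.imwrite("pics/w2.png",c["image"][:,:,::-1])
print(s["time_s"],s["tcp_pos"],s["eef_rot"],s["force"],s["finger_gap"],s["joints"].round(2))
rk=np.load("rk.npy"); Q=np.array([[.031,.049,.04],[.031,-.049,.04],[-.031,-.049,.04],[-.031,.049,.04]])
print(proj(c,body(rk,Q),c["T"]).round(1))
E
```

```text
7.55 [0.46467581 0.08551837 0.23299085] [-1.45889099e-04  6.91608648e-01  7.22272424e-01 -4.67389680e-05] [-0.43303532 -0.32421843 -1.06680153] 0.08557024852619928 [ 0.02 -0.07  1.66  0.    1.55 -0.02]
[[423.8 111.2]
 [406.6 216.8]
 [343.3 210.6]
 [356.  103.6]]
```

View pics/w2.png

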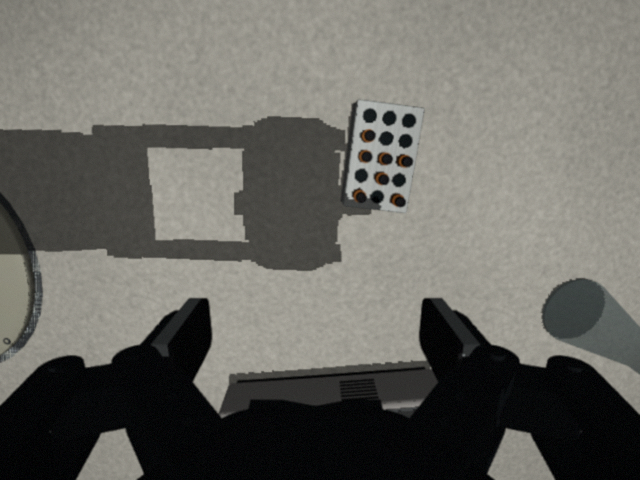

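The rack is visible with its top-face corners near (357,100), (424,108), (406,212), (346,205). The flask is at (590,310), clear of the path.

```bash
python3 - <<'E'
import cv2
i=cv2.imread("pics/w2.png")
for (x,y,w,h),o in [((335,90,100,130),"h")]:
    j=i[y:y+h,x:x+w]; k=min(800//w,600//h)
    j=cv2.resize(j,None,fx=k,fy=k,interpolation=cv2.INTER_CUBIC)
    for g in range(5,w,20):
        cv2.putText(j,str(x+g),(g*k,10),0,.35,(0,0,255),1); cv2.line(j,(g*k,0),(g*k,h*k),(0,255,255) ,1)
    for g in range(10,h,20):
        cv2.putText(j,str(y+g),(0,g*k+10),0,.35,(0,0,255),1); cv2.line(j,(0,g*k),(w*k,g*k),(0,255,255),1)
    cv2.imwrite(f"pics/z_{o}.png",j); print(k)
E
```

```text
4
```

View pics/z_h.png

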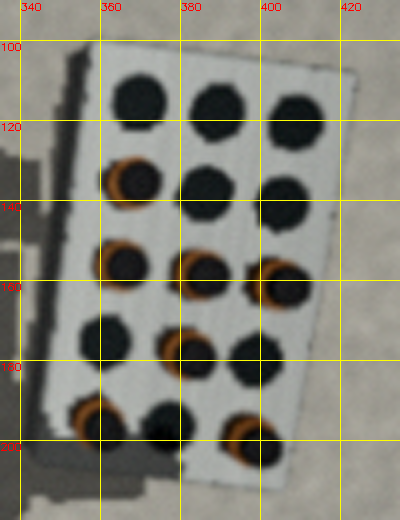

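```bash
python3 - <<'E'
from h import *
import pickle
c=pickle.load(open("w2.pkl","rb")); T=c["T"]
Q=np.array([[.031,.049,.04],[.031,-.049,.04],[-.031,-.049,.04],[-.031,.049,.04]])
uv=np.array([[424.2,108],[406,212.5],[346,205.5],[358,100]])-.4
rk,r=fit([(c,T,Q,uv)],np.load("rk.npy")); print(rk.round(4),r.round(1)); np.save("rk1.npy",rk)
from cell import bot
s=bot.observe();w,x,y,z=s["eef_rot"]
yaw=2*np.arctan2(y,x); print("yaw",yaw,s["tcp_pos"])
d=rk[:2]-s["tcp_pos"][:2]; ty=rk[2]+np.pi/2; print("turn units",-(ty-yaw)/np.radians(6),"tool xy after turn",d@[np.cos(ty),np.sin(ty)],d@[np.sin(ty),-np.cos(ty)])
E
```

```text
[ 0.5249  0.1445 -0.0593] [ 1.1 -0.8  1.5  0.8 -2.   1.2 -0.6 -0.9]
yaw 1.6076303710106128 [0.464576   0.08417332 0.232944  ]
turn units 0.9181495851083593 tool xy after turn 0.06376025418809918 0.05663766208578356
```

Call:
carry_out:
  series:
    - [0, 0, 0, 0, 0, 0.92]
    - [0.0315, 0.0285, 0, 0, 0, 0]
    - [0.0315, 0.0285, 0, 0, 0, 0]
    - [0, 0, 0.04, 0, 0, 0]
    - [0, 0, 0.04, 0, 0, 0]
    - [0, 0, 0.04, 0, 0, 0]
    - [0, 0, 0, 0, 0, 0]
    - [0, 0, 0, 0, 0, 0]

```text
time_s: 8.6
tcp_pos: [0.5258, 0.1422, 0.1149]
eef_rot: [0.0, 0.726, 0.687, 0.001]
force: [-0.2, -0.1, 0.3]
finger_gap: 0.0853
```

```bash
python3 - <<'E'
from cell import bot
from h import *
s=bot.observe(); c=bot.camera("wrist"); T=wristT(c,s)
i=c["image"][:,:,::-1].copy()
rk=np.array([.5248,.143,-.057]); Q=np.array([[.031,.049,.04],[.031,-.049,.04],[-.031,-.049,.04],[-.031,.049,.04]])
cv2.polylines(i,[proj(c,body(rk,Q),T).round().astype(int)],True,(0,0,255),1)
cv2.imwrite("pics/w3.png",i)
w,x,y,z=s["eef_rot"]
print(s["time_s"],s["tcp_pos"],2*np.arctan2(y,x)-np.pi/2,s["force"])
E
```

```text
8.6 [0.52576375 0.14220419 0.11491973] -0.05559080162781016 [-0.16679194 -0.13720564  0.31484109]
```

View pics/w3.png

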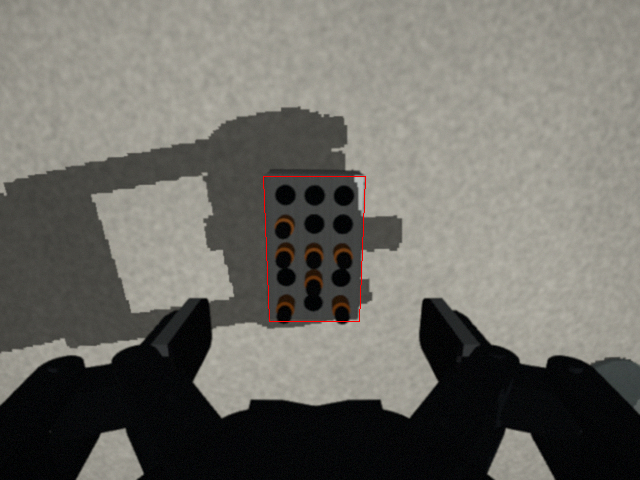

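The rack fits the drawn outline (263–365, 176–321) and sits centred between the jaws and parallel to them, so I'll descend and grip.

Call:
carry_out:
  series:
    - [0, 0, 0.04, 0, 0, 0]
    - [0, 0, 0.04, 0, 0, 0]
    - [0, 0, 0.02, 0, 0, 0]
    - [0, 0, 0.0035, 0, 0, 0]
    - [0, 0, 0, 0, 0, 0]
    - [0, 0, 0, 0, 0, 0]

```text
time_s: 9.4
tcp_pos: [0.5258, 0.1426, 0.0113]
eef_rot: [0.001, 0.726, 0.687, 0.001]
force: [-0.1, 0.3, -0.1]
finger_gap: 0.0851
```

Call:
carry_out:
  series:
    - [0, 0, 0.001, 0, 0, 0]
    - [0, 0, 0, 0, 0, 0]
    - [0, 0, 0, 0, 0, 0]
    - [0, 0, 0, 0, 0, 0]
    - [0, 0, 0, 0, 0, 0]
    - [0, 0, 0, 0, 0, 0]
  hand: 0

```text
time_s: 10.15
tcp_pos: [0.5253, 0.1425, 0.0095]
eef_rot: [0.0, 0.726, 0.687, 0.0]
force: [-1.0, 0.5, 6.7]
finger_gap: 0.0608
```

```bash
python3 - <<'E'
from cell import bot
from h import *
s=bot.observe(); c=bot.camera("wrist"); cv2.imwrite("pics/w4.png",c["image"][:,:,::-1])
c=bot.camera("side"); cv2.imwrite("pics/s4.png",cv2.resize(c["image"][230:350,260:400,::-1],None,fx=5,fy=5,interpolation=2))
print(s["time_s"],s["tcp_pos"],s["force"],s["finger_gap"])
E
```

```text
10.15 [0.52534244 0.14254541 0.00946952] [-1.02979943  0.54763456  6.73911791] 0.060790752502602505
```

View pics/s4.png

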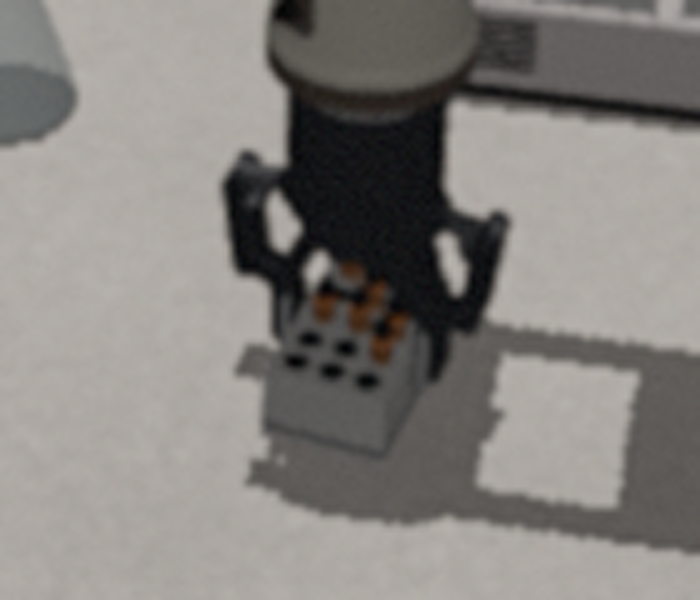

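View pics/w4.png

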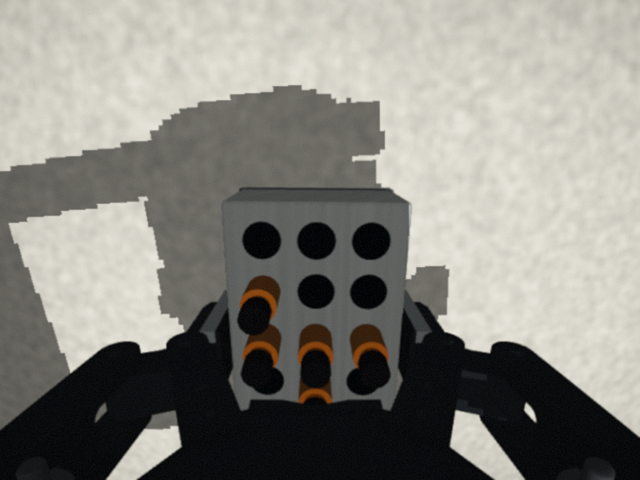

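Call:
carry_out:
  series:
    - [0, 0, -0.01, 0, 0, 0]
    - [0, 0, -0.03, 0, 0, 0]
    - [0, 0, -0.04, 0, 0, 0]
    - [0, 0, -0.045, 0, 0, 0]
    - [0, 0, 0, 0, 0, -0.885]
    - [0, 0, 0, 0, 0, -0.885]
    - [0, 0, 0, 0, 0, 0]
    - [0, 0, 0, 0, 0, 0]

```text
time_s: 11.25
tcp_pos: [0.5249, 0.1425, 0.1339]
eef_rot: [-0.0, 0.661, 0.751, -0.0]
force: [-0.8, 1.2, -4.2]
finger_gap: 0.0611
```

```bash
python3 - <<'E'
from cell import bot
from h import *
s=bot.observe(); w,x,y,z=s["eef_rot"]; yaw=2*np.arctan2(y,x); print(s["time_s"],s["tcp_pos"],s["eef_rot"],yaw-np.pi/2,s["force"],s["finger_gap"])
d=np.array([.5642,-.1815])-s["tcp_pos"][:2]
print(d@[np.cos(yaw),np.sin(yaw)],d@[np.sin(yaw),-np.cos(yaw)])
E
```

```text
11.25 [0.52490249 0.14249667 0.13389651] [-1.22605623e-04  6.60583497e-01  7.50752573e-01 -6.09329411e-05] 0.12760488815229465 [-0.80623163  1.22424412 -4.23818641] 0.06108453263256649
-0.3263633839706357 -0.002253444250117153
```

Call:
carry_out:
  series:
    - [-0.02, -0.0022, 0, 0, 0, 0]
    - [-0.04, 0, 0, 0, 0, 0]
    - [-0.045, 0, 0, 0, 0, 0]
    - [-0.045, 0, 0, 0, 0, 0]
    - [-0.045, 0, 0, 0, 0, 0]
    - [-0.045, 0, 0, 0, 0, 0]
    - [-0.045, 0, 0, 0, 0, 0]
    - [-0.03, 0, 0, 0, 0, 0]
    - [-0.011, 0, 0, 0, 0, 0]
    - [0, 0, 0, 0, 0, 0]

```text
time_s: 12.5
tcp_pos: [0.5647, -0.1815, 0.1336]
eef_rot: [-0.0, 0.66, 0.751, -0.0]
force: [-0.3, 0.6, -3.7]
finger_gap: 0.061
```

```bash
python3 - <<'E'
from cell import bot
from h import *
s=bot.observe(); c=bot.camera("wrist"); T=wristT(c,s); i=c["image"][:,:,::-1].copy()
rd=np.load("rd1.npy"); rd[2]=.128
F=np.array([[-.02,.08,.082],[.105,.08,.082],[.105,-.08,.082]])
cor=np.array([.5973,-.1177]); P=np.c_[body([0,0,.128],F-[.105,.08,0])]; P[:,:2]+=cor
cv2.polylines(i,[proj(c,P,T).round().astype(int)],False,(0,0,255),1)
cv2.imwrite("pics/w5.png",i)
c=bot.camera("side"); cv2.imwrite("pics/s5.png",cv2.resize(c["image"][150:270,280:440,::-1],None,fx=5,fy=5,interpolation=2))
w,x,y,z=s["eef_rot"]; print(s["tcp_pos"],2*np.arctan2(y,x)-np.pi/2,s["finger_gap"])
E
```

```text
[ 0.56467224 -0.18152431  0.13359568] 0.12825824370433447 0.06098936338779012
```

View pics/w5.png

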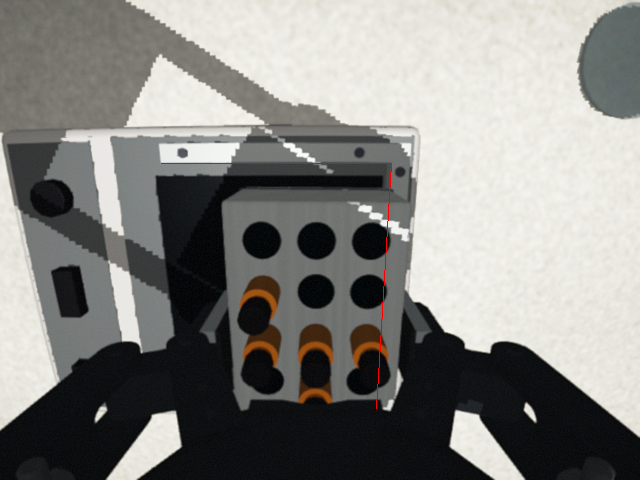

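View pics/s5.png

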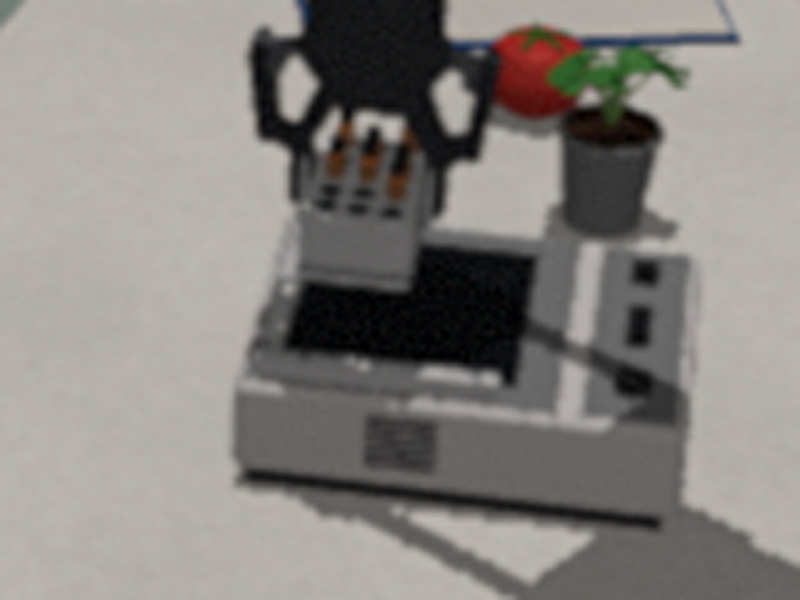

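The red overlay lies on the inner edges of both fences (corner at (391,163)). The rack is parallel to them, so I'm lowering it.

Call:
carry_out:
  series:
    - [0, 0, 0.02, 0, 0, 0]
    - [0, 0, 0.02, 0, 0, 0]
    - [0, 0, 0.009, 0, 0, 0]
    - [0, 0, 0.001, 0, 0, 0]
    - [0, 0, 0.001, 0, 0, 0]
    - [0, 0, 0, 0, 0, 0]
    - [0, 0, 0, 0, 0, 0]

```text
time_s: 13.48
tcp_pos: [0.5652, -0.1811, 0.0832]
eef_rot: [0.0, 0.66, 0.751, 0.0]
force: [-1.0, -0.5, -4.0]
finger_gap: 0.0612
```

Call:
carry_out:
  series:
    - [0, 0, 0.001, 0, 0, 0]
    - [0, 0, 0.001, 0, 0, 0]
    - [0, 0, 0.001, 0, 0, 0]
    - [0, 0, 0, 0, 0, 0]
    - [0, 0, 0, 0, 0, 0]

```text
time_s: 14.1
tcp_pos: [0.565, -0.181, 0.0798]
eef_rot: [-0.0, 0.66, 0.751, 0.0]
force: [0.9, 0.5, -4.3]
finger_gap: 0.0611
```

Call:
carry_out:
  series:
    - [0, 0, 0.0005, 0, 0, 0]
    - [0, 0, 0, 0, 0, 0]
    - [0, 0, 0, 0, 0, 0]

```text
time_s: 14.48
tcp_pos: [0.5651, -0.1811, 0.0795]
eef_rot: [0.0, 0.66, 0.751, 0.0]
force: [-1.0, -0.1, -0.1]
finger_gap: 0.0607
```

Call:
carry_out:
  series:
    - [0.002, 0.002, 0, 0, 0, 0]
    - [0.003, 0.003, 0, 0, 0, 0]
    - [0.002, 0.002, 0, 0, 0, 0]
    - [0, 0, 0, 0, 0, 0]
    - [0, 0, 0, 0, 0, 0]

```text
time_s: 15.1
tcp_pos: [0.5714, -0.173, 0.0795]
eef_rot: [0.0, 0.66, 0.752, 0.0]
force: [1.2, 1.6, 4.4]
finger_gap: 0.0609
```

Call:
carry_out:
  series:
    - [0, 0.001, 0, 0, 0, 0]
    - [0, 0.001, 0, 0, 0, 0]
    - [0, 0, 0, 0, 0, 0]
    - [0, 0, 0, 0, 0, 0]

```text
time_s: 15.6
tcp_pos: [0.5729, -0.1731, 0.0795]
eef_rot: [-0.0, 0.66, 0.751, -0.0]
force: [-2.2, 0.2, 6.1]
finger_gap: 0.0607
```

Call:
carry_out:
  series:
    - [0, 0.001, 0, 0, 0, 0]
    - [0, 0, 0, 0, 0, 0]
    - [0, 0, 0, 0, 0, 0]

```text
time_s: 15.98
tcp_pos: [0.5734, -0.173, 0.0795]
eef_rot: [-0.0, 0.66, 0.751, -0.001]
force: [-7.4, -0.1, 8.7]
finger_gap: 0.0607
```

Call:
carry_out:
  series:
    - [0.001, 0, 0, 0, 0, 0]
    - [0.001, 0, 0, 0, 0, 0]
    - [0, 0, 0, 0, 0, 0]
    - [0, 0, 0, 0, 0, 0]

```text
time_s: 16.48
tcp_pos: [0.5732, -0.1719, 0.0795]
eef_rot: [0.0, 0.66, 0.751, -0.001]
force: [-6.0, -7.5, 5.9]
finger_gap: 0.0606
```

Call:
carry_out:
  series:
    - [0.0008, 0.0008, 0, 0, 0, 0]
    - [0, 0, 0, 0, 0, 0]
    - [0, 0, 0, 0, 0, 0]
    - [0, 0, 0, 0, 0, 0]
    - [0, 0, 0, 0, 0, 0]
    - [0, 0, 0, 0, 0, 0]

```text
time_s: 17.23
tcp_pos: [0.5733, -0.1719, 0.0796]
eef_rot: [0.0, 0.66, 0.751, -0.002]
force: [-12.7, -15.7, 9.2]
finger_gap: 0.061
```

```bash
python3 - <<'E'
from cell import bot
from h import *
s=bot.observe(); c=bot.camera("wrist"); cv2.imwrite("pics/w6.png",c["image"][:,:,::-1])
c=bot.camera("side"); cv2.imwrite("pics/s6.png",cv2.resize(c["image"][150:270,280:440,::-1],None,fx=5,fy=5,interpolation=2))
w,x,y,z=s["eef_rot"]; d=s["tcp_pos"][:2]-[.5973,-.1177]
print(s["tcp_pos"],s["eef_rot"],2*np.arctan2(y,x)-np.pi/2,s["finger_gap"],s["force"],s["moment"],inv([0,0,.128],d))
cv2.imwrite("pics/t6.png",bot.camera("top")["image"][:,:,::-1])
E
```

```text
[ 0.57333582 -0.17187085  0.07959872] [ 1.68940728e-04  6.59825979e-01  7.51416258e-01 -1.80457168e-03] 0.12961914878513614 0.06103153562452015 [-12.74831856 -15.69023198   9.17138071] [-2.17266106  1.85109602  0.7646161 ] [[-0.03068309 -0.05066864]]
```

View pics/w6.png

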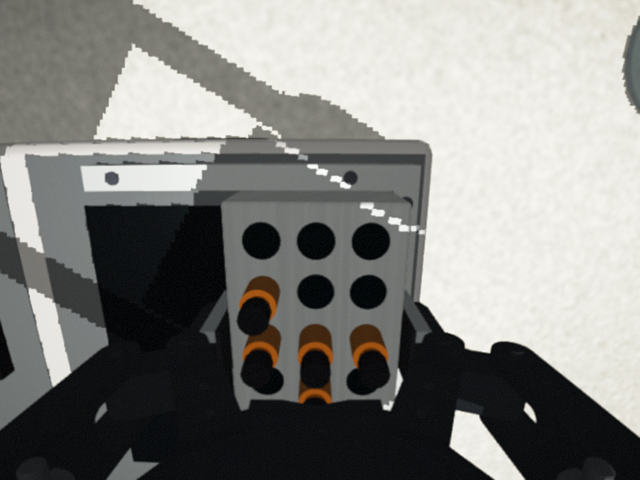

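View pics/s6.png

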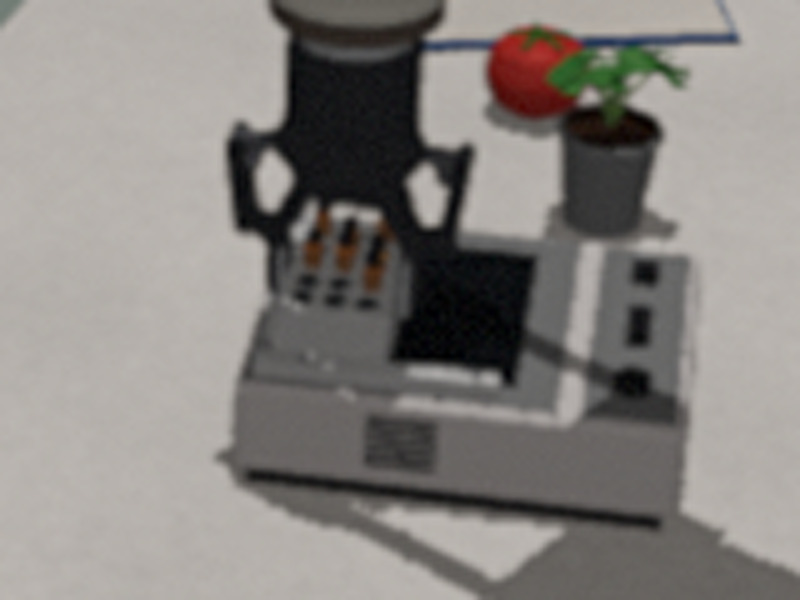

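Call:
carry_out:
  series:
    - [0, 0, 0, 0, 0, 0]
    - [0, 0, 0, 0, 0, 0]
    - [0, 0, 0, 0, 0, 0]
    - [0, 0, 0, 0, 0, 0]
    - [0, 0, 0, 0, 0, 0]
    - [0, 0, 0, 0, 0, 0]
    - [0, 0, 0, 0, 0, 0]
    - [0, 0, 0, 0, 0, 0]

```text
time_s: 18.38
tcp_pos: [0.5733, -0.1719, 0.0796]
eef_rot: [0.0, 0.66, 0.751, -0.002]
force: [-12.0, -14.5, 9.3]
finger_gap: 0.0612
```

View pics/t6.png

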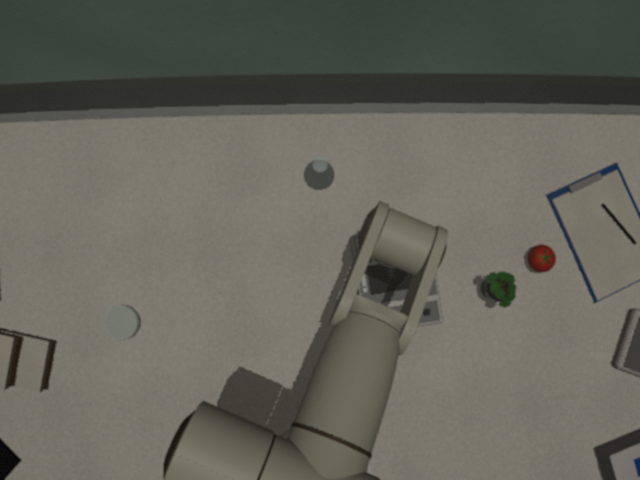

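The top view shows the flask (319,175), dishes (123,322) and seedling (500,288) where they started. The forces on both fences are steady, so I'm handing in.

```bash
python3 -c "
from cell import bot
print(bot.sign_off()); s=bot.observe(); print(s['force'],s['tcp_pos'],s['finger_gap'])"
```

```text
the job is handed in; nothing more can be done
None
the job is handed in; nothing more can be done
```

The job is handed in at about 18 s of the 64 s allowed, with the gripper still holding the rack pressed into the corner. The hand-in reports no verdict, and after it no more readings could be taken.

**Keys:** I pressed the power key and then the bar key, each until it bottomed out, at about 14 N. I lifted clear after each press and left the square key alone.

**Rack:** I gripped it across its width, carried it over the reader, lowered it until its weight rested on the top, and slid it against both fences.

**Last checks before hand-in:**
- **Force on the tool:** about -12 N in x and -14.5 N in y (world axes), steady over 1 s.
- **Position:** the tool was at (-30.7, -50.7) mm in the corner frame, against a nominal rack centre of (-31, -49) mm. I put the 1.7 mm difference in y down to where the rack was gripped. The rack's own position was not measured separately at the end.
- **Alignment:** the tool's yaw was 0.130 rad and the fences measured 0.130–0.132 rad.
- **Grip and surroundings:** the jaw opening held at 61 mm. The flask, dishes and seedling were unmoved in the top view.

**Disagreement:** my two early camera fits of the reader differed by up to 10 mm. I used the closer wrist view instead, and the contacts with the keys and fences agreed with it.

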